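# Swing the bench lamp over the work and switch it on

## Task

The inspection lamp is parked to the back and has to light the blue pipe elbow on the bench. Pull up the lamp's red spring-loaded index knob, swing the lamp toward the front to the next hole (the middle one, ringed in yellow) and let the pin drop fully home in it; then switch the lamp on by pushing the orange bar hidden under the front lip of the lamp head up from below, all the way. Let go of the lamp, and do not shift the elbow, jar, tape roll or marker round it.

Things in the scene. Friction and masses are not known exactly. Their poses are not given: they have to be found in the camera images.
- lamp_stand: fixed stand: round dark foot 140 mm across, 16 mm high, steel column 26 mm across. Origin at the centre of the foot's underside, on the column's axis, about which the lamp swings. x points roughly away from the robot, y left, z up. In the work position the lamp arm points to the stand's -y and the head's lip looks to the stand's -x
- column_top (a point): point on the swing axis at the top face of the fixed index plate (aluminium disc 144 mm across, 12 mm thick, top 172 mm above the bench). Three index holes 11 mm wide lie 55 mm from the axis, 0.75 rad apart; the middle one is the work position and has a yellow ring
- lamp_swing (a joint): swing of the lamp arm, rad: 0 pinned in the parked (back) hole, 0.75 in the middle (work) hole, 1.50 in the third; stops at -0.12 and 1.62. Grows clockwise seen from above, as the head comes toward the robot. Turns easily (0.06 N m friction, some damping) with the pin out; pinned it has about 0.03 rad of play either way
- index_plunger (a joint): lift of the spring index pin, m: 0 home in a hole, about 0.010 resting on the plate between holes, 0.016 pulled to its stop. Takes 5 N at 0, 8 N at the stop. It rides on the arm 55 mm from the swing axis; its round end, 8 mm thick, clears the plate when lifted 11 mm. Let go, it springs down and snaps into a hole under it
- index_knob (a point): centre of the pin's red knob, an upright cylinder 24 mm across (upper end 13 mm above this point, lower end 15 mm below), free all round and above; 225 mm above the bench with the pin home, when the bushing under it ends 27 mm and the arm's top 35 mm below this point. Axes of the lamp arm: -y runs outward along the arm
- switch_bar (a point): middle of the orange switch bar, level, round, 12 mm thick, 52 mm long, under the lip of the lamp head; 139 mm out along the arm and 44 mm to the lip side of the arm's line through the swing axis. Axes of the arm: y along the bar, -x to the lip's open front, z up. Off, it is 158 mm above the bench, 32 mm below the lip's underside and 18 mm behind its front edge
- switch (a joint): height of the switch bar, m: 0 hanging down (off), 0.008 fully pushed up (on). It slides straight up, needs about 2.5 N upward, and stays where it is left
- lip_edge (a point): middle of the lip's lower front edge, 190 mm above the bench; lip 10 mm thick, 104 mm long; the head behind it rises to 206 mm and, 8 mm behind the bar, comes down to 178 mm. Axes as the bar. A finger leaning about 45 degrees, tip pointing down and in under the lip, can lift the bar clear of the lip; under about 25 degrees it meets the lip first
- lamp_head (a point): centre of the underside of the grey lamp head (white light panel), 139 mm out from the column's axis; head 70 x 104 x 26 mm, 180 mm above the bench
- elbow: blue plastic pipe elbow, 57 x 57 x 35 mm, lying on the bench where the lamp is to shine; origin at the centre of its underside
- jar: clear jar with a red lid, 62 mm across and 86 mm high, standing on the bench to the left of the stand; origin at the centre of its underside
- tape: roll of grey tape lying flat, 78 mm across and 24 mm high, in front of the stand; origin at the centre of its underside
- marker: white and blue marker lying on the bench behind the jar, 15 mm thick and 134 mm long (along its y); origin at the centre of its underside

How it is judged:
By the outcome, as a careful person would: the job done as asked, in the order asked, and still so for the second after the job is handed in, with the robot touching nothing.
It also fails if it takes over 58 s, if anything falls off the work surface, if the arm or the gripper's body presses on something with over 40 N, if the wrist force passes 120 N, or if a joint passes its speed limit or range.

## Robot

A 6-joint arm with a two-finger parallel gripper is mounted at the origin on a cart in front of the work surface, level with it; the furniture and walls round the work are solid. World frame = base frame: x ahead of the robot, y to its left, z up, the work surface at z = 0. Lengths are in m, angles in rad, forces in N, time in s.
With the tool pointing down it reaches from about 0.425 to 0.95 m from the base axis. Payload 3.5 kg.
Tool frame: the origin (TCP) lies midway between the tips of the shut fingers; the grasp point (between the pads) lies 19 mm behind it (ctrl.grip_depth is the distance from the TCP to the grasp point, in m); z points along the fingers, y is the line along which they close (so a half turn about z gives the same grasp; the last joint's range is limited). The gripper opens to 85 mm and grips with 20 to 120 N. Pads are 22 mm wide; open, the fingers measure 114 mm over their backs; the gripper's body (76 mm by 85 mm) begins 54 mm behind the grasp point. The pads swing forward as they close: fully open they stand 13 mm farther back than shut.
Start: joints at [-1.304, 0.286, 1.577, -0, 1.279, -0.15], TCP at [0.273, -0.617, 0.231] pointing down, gripper open.
Joint ranges: [-2.77, 2.77], [-0.9, 2.22], [0.21, 2.48], [-1.53, 4.67], [0.24, 2.81], [-2.84, 2.84]. Speed limits (rad/s): [2.79, 2.79, 3.14, 3.14, 3.14, 3.14].

## Interface

Orientations are given as a unit quaternion [x, y, z, w].
In Python, from bench import ctrl, eyes gives the robot as it stands.
- The arm moves only by the tool move_arm, never from a script. Its arguments are lists of equal length, an entry for each row: "linear": the shift along the tool's x, y, z in mm, a list of three; "rotation": the turn, a rotation vector about the tool's x, y, z in rad, a list of three; "gripper": the finger opening in mm, from 0 to 85.4. A call has 1 to 10 rows; each row is the pose to reach, as a shift and turn from the pose commanded when the call began, along the tool's axes at that moment; what a row does not reach only later rows make up. A row lasts 1/12 s, in which the tool goes at most 41.7 mm and 7.16 degrees, less where a joint would pass 70% of its speed; a pose out of reach is approached as far as the arm can. A call with a gripper value outside its range is refused whole. The fingers move at their own pace and stop on an object; "newtons" is the grip in N (left out, the last holds). Time passes only in rows, so rows that repeat a pose let the fingers close. It gives the time, the measured TCP pose, the force, the opening and the grip force at its end, in the units of the state.
- ctrl.get_obs(): the state, without advancing time (a new reading comes with each control period).
- eyes.grab_frame(name): name is "scene" or "top" or "wrist"; returns the picture (384x512x3 uint8, blue, green, red); there is no depth.
- eyes.camera_info(name): a dict with "fx", "fy", "cx", "cy" (pixels), "pose" (4x4, takes a point from camera to world coordinates); the wrist camera has in their place "hand_eye" (4x4, takes a point from camera to tool coordinates, whose origin is the TCP and whose axes are the flange's). Camera axes: x right, y up, looking along -z (the intrinsics and any distortion apply to the point x, -y, -z); pixel columns grow to the right and rows downward; lengths in m; the calibration is good to about 2 mm. The wrist camera is an equidistant fisheye: a pixel r from the principal point sees the ray r / f radians off the axis. A picture is of the moment at which its call begins: read the wrist's pose just before it. camera_info takes no time and is no camera call.
- ctrl.job_done(): hands the job in; it is judged then, once.
The state is a dict: "time": time; "joints": joint angles; "qvel": joint speeds; "effort": joint torques, N m; "position": TCP position; "ee_rot": TCP orientation; "wrist_force": force on the tool from outside, world axes, zero at the start; "ft_torque": the same for the moment, N m; "finger_gap": finger opening in m; "grip_force": force on a finger pad.
Only numpy, scipy, OpenCV 4.12 (cv2) and the standard library are available. Lean on these libraries where they do the work, as an engineer would, in place of code of your own. Each camera call takes 0.05 s, during which the arm holds its last target. There are 200 camera calls.

## Working session

There is one attempt and no reset: what is moved stays moved. The work goes in short steps, Python scripts to look and compute and a tool call to move; the robot and the scene stay as the last step left them, time stands still between calls to the robot, and variables do not carry over. Pictures are saved under pics/ and viewed, at most 10 in all, crops included, and the job is handed in when it is done.

Besides the shell and the picture viewer there is one more tool, called after "Request:" in YAML: its name, and indented under it one key for each argument. move_arm: Moves the arm, as the interface text tells. Its arguments: {"type":"object","properties":{"linear":{"type":"array"},"rotation":{"type":"array"},"gripper":{"type":"array"},"newtons":{"type":"number"}},"required":["linear","rotation","gripper"]}

```bash
mkdir -p pics; ls; python3 - <<'E'
from bench import ctrl, eyes
import cv2,numpy as np
np.set_printoptions(precision=4,suppress=True)
o=ctrl.get_obs();print(o['time'],o['position'],o['ee_rot'],ctrl.grip_depth)
a=eyes.grab_frame('scene');b=eyes.grab_frame('top')
cv2.imwrite('pics/s0.png',a);cv2.imwrite('pics/t0.png',b)
for n in('scene','top','wrist'):print(n,eyes.camera_info(n))
E
```

```text
pics
0.0 [ 0.2731 -0.6166  0.2299] [ 0.9784  0.2069 -0.0001 -0.0012] 0.0187
scene {'fx': 401.8012376903809, 'fy': 401.8012376903809, 'cx': 259.9627275976391, 'cy': 192.42524851679588, 'pose': array([[-0.8667,  0.3311, -0.3732,  0.2595],
       [-0.4988, -0.564 ,  0.6581,  0.9092],
       [ 0.0074,  0.7565,  0.654 ,  0.7023],
       [ 0.    ,  0.    ,  0.    ,  1.    ]])}
top {'fx': 369.9876135800788, 'fy': 369.9876135800788, 'cx': 255.24130646037045, 'cy': 193.2559663188791, 'pose': array([[ 0.1222,  0.9689, -0.215 ,  0.383 ],
       [-0.9925,  0.1188, -0.0287,  0.3335],
       [-0.0022,  0.2169,  0.9762,  0.972 ],
       [ 0.    ,  0.    ,  0.    ,  1.    ]])}
wrist {'fx': 297.3186396354542, 'fy': 297.3186396354542, 'cx': 257.79610250571557, 'cy': 193.81896079948734, 'hand_eye': array([[ 0.0001,  0.9481,  0.3181,  0.0809],
       [ 1.    , -0.0004,  0.0009, -0.0005],
       [ 0.0009,  0.3181, -0.9481, -0.1434],
       [ 0.    ,  0.    ,  0.    ,  1.    ]])}
```

View pics/s0.png

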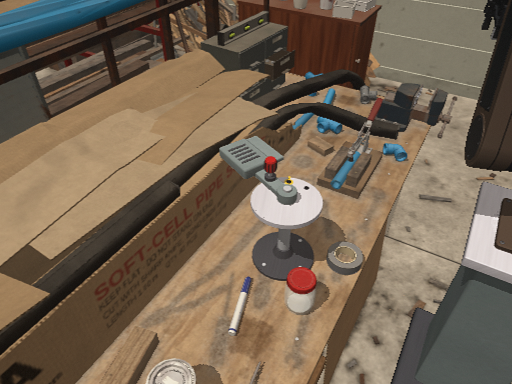

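View pics/t0.png

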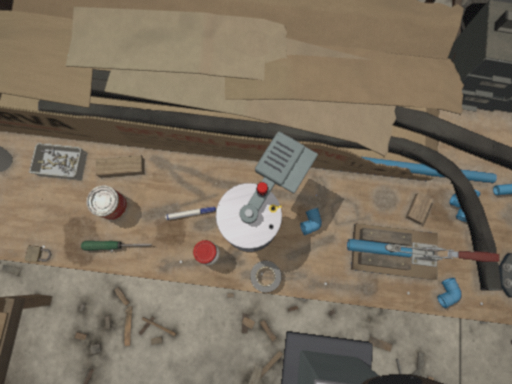

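The scene view shows the red knob near (270,163), the plate near (287,202) and the jar at (300,290). The top view shows the knob near (262,188), the plate at (249,216), the yellow hole near (273,208), the elbow at (312,221), the tape at (266,278) and the jar lid at (206,252).

```bash
cat > h.py <<'E'
import cv2,numpy as np
from bench import ctrl,eyes
from scipy.spatial.transform import Rotation as R
np.set_printoptions(precision=4,suppress=True)
def ray(n,u,v):
    c=eyes.camera_info(n);P=c['pose']
    d=P[:3,:3]@np.array([(u-c['cx'])/c['fx'],-(v-c['cy'])/c['fy'],-1]);return P[:3,3],d/np.linalg.norm(d)
def plane(n,p,z):
    o,d=ray(n,*p);return o+d*(z-o[2])/d[2]
def two(p,q,n='scene',m='top'):
    a,d=ray(n,*p);b,e=ray(m,*q)
    s=np.linalg.lstsq(np.c_[d,-e],b-a,rcond=None)[0];x=a+d*s[0];y=b+e*s[1];return (x+y)/2,np.linalg.norm(x-y)
def blobs(m,mn=10):
    n,l,s,c=cv2.connectedComponentsWithStats(m.astype('uint8'));return [(c[i].round(1),s[i,4],s[i,:4]) for i in range(1,n) if s[i,4]>=mn]
def hsv(i): return cv2.split(cv2.cvtColor(i,cv2.COLOR_BGR2HSV).astype(int)) if 0 else [x.astype(int) for x in cv2.split(cv2.cvtColor(i,cv2.COLOR_BGR2HSV))]
def red(i): h,s,v=hsv(i);return ((h<6)|(h>173))&(s>150)&(v>80)
E
python3 - <<'E'
from h import *
for n,f in(('scene','s0'),('top','t0')):
    i=cv2.imread(f'pics/{f}.png');h,s,v=hsv(i)
    print(n,'red',blobs(red(i)));
    print(' yel',blobs((h>18)&(h<34)&(s>140)&(v>120),3))
    w=((s<40)&(v>165));b=[x for x in blobs(w,300)];print(' white',b)
    print(' blue',blobs((h>95)&(h<110)&(s>130)&(v>80),40))
    # plate outline
    m=cv2.morphologyEx(w.astype('uint8'),cv2.MORPH_OPEN,np.ones((3,3)))
    c=max(cv2.findContours(m,cv2.RETR_EXTERNAL,cv2.CHAIN_APPROX_NONE)[0],key=cv2.contourArea)
    p=np.array([plane(n,q[0],.172)[:2] for q in cv2.convexHull(c)])
    A=np.c_[2*p,np.ones(len(p))];x=np.linalg.lstsq(A,(p**2).sum(1),rcond=None)[0]
    print(' plate',x[:2],'r',np.sqrt(x[2]+x[0]**2+x[1]**2))
E
```

```text
scene red [(array([377.3, 103.5]), np.int32(54), array([373,  98,   9,  13], dtype=int32)), (array([269.7, 163.1]), np.int32(123), array([265, 156,  12,  17], dtype=int32)), (array([301., 280.]), np.int32(626), array([287, 267,  29,  27], dtype=int32))]
 yel [(array([260.4,  20.4]), np.int32(5), array([259,  20,   4,   2], dtype=int32)), (array([246.9,  26.7]), np.int32(7), array([245,  26,   5,   3], dtype=int32)), (array([231.7,  34.2]), np.int32(6), array([230,  33,   4,   3], dtype=int32)), (array([288.6, 180.4]), np.int32(28), array([285, 176,   8,   9], dtype=int32))]
 white [(array([286.9, 204.6]), np.int32(2073), array([250, 178,  73,  48], dtype=int32)), (array([486.9, 244.9]), np.int32(1650), array([465, 214,  47,  61], dtype=int32)), (array([298.7, 302. ]), np.int32(358), array([287, 293,  25,  19], dtype=int32)), (array([172.7, 373.6]), np.int32(710), array([146, 359,  49,  25], dtype=int32))]
 blue [(array([50.4, 16. ]), np.int32(2571), array([  0,   0, 130,  45], dtype=int32)), (array([329.3,  96.3]), np.int32(95), array([324,  89,  11,  15], dtype=int32)), (array([303.
[... 548 characters left out ...]
1.3]), np.int32(374), array([194, 241,  22,  22], dtype=int32))]
 yel [(array([273.1, 208.1]), np.int32(18), array([270, 205,   8,   7], dtype=int32))]
 white [(array([244.2, 218.5]), np.int32(2398), array([216, 183,  66,  65], dtype=int32)), (array([102.2, 200.3]), np.int32(494), array([ 89, 185,  26,  31], dtype=int32))]
 blue [(array([424.7, 171. ]), np.int32(59), array([412, 165,  29,  11], dtype=int32)), (array([454.3, 201.4]), np.int32(45), array([451, 195,   9,  12], dtype=int32)), (array([390.6, 252.6]), np.int32(73), array([374, 249,  36,   7], dtype=int32)), (array([445.4, 289.5]), np.int32(44), array([439, 282,  11,  15], dtype=int32))]
 plate [0.5099 0.3663] r 0.07129698662886311
```

```bash
python3 - <<'E'
from h import *
k,e=two((269.7,163.1),(261.8,187.7));C=np.array([.5085,.367])
d=k[:2]-C;print('knob',k,e,'r',np.hypot(*d),'ang',np.arctan2(d[1],d[0]))
y,e=two((288.6,180.4),(273.1,208.1));d=y[:2]-C;print('hole',y,e,np.hypot(*d),np.arctan2(d[1],d[0]))
for nm,p,z in(('jar',(204.3,251.3),.086),('tape',(266,278),.024),('elbow',(312,221),.02),('markerA',(168,217),.008),('markerB',(214,209),.008),('head',(287,161),.2)):print(nm,plane('top',p,z))
o=ctrl.get_obs();q=R.from_quat(o['ee_rot']);print(q.as_matrix())
E
```

```text
knob [0.5599 0.3431 0.2258] 0.0016670381327801827 r 0.056669552935603544 ang -0.4354720155439511
hole [0.5297 0.3138 0.1735] 0.0017699503722955914 0.057274231879564215 -1.191998192825515
jar [0.4235 0.4622 0.086 ]
tape [0.3799 0.3082 0.024 ]
elbow [0.5375 0.2064 0.02  ]
markerA [0.5038 0.582  0.008 ]
markerB [0.5397 0.4648 0.008 ]
head [0.6329 0.2963 0.2   ]
[[ 0.9144  0.4048 -0.0006]
 [ 0.4048 -0.9144  0.0021]
 [ 0.0003 -0.0022 -1.    ]]
```

Request:
move_arm:
  linear:
    - [0,0,-40]
    - [0,0,-80]
    - [0,0,-110]
    - [567,-423,-110]
    - [567,-423,-110]
    - [567,-423,-110]
    - [567,-423,-110]
    - [567,-423,-110]
    - [567,-423,-110]
    - [567,-423,-110]
  rotation:
    - [0,0,0]
    - [0,0,0]
    - [0,0,0]
    - [0,0,-0.85]
    - [0,0,-0.85]
    - [0,0,-0.85]
    - [0,0,-0.85]
    - [0,0,-0.85]
    - [0,0,-0.85]
    - [0,0,-0.85]
  gripper: [60,60,60,60,60,60,60,60,60,60]

```text
time: 0.93
position: [0.4168, -0.361, 0.3408]
ee_rot: [0.804, 0.594, 0.0, -0.0]
wrist_force: [0.6, -0.1, 0.0]
finger_gap: 0.0603
grip_force: 0.0
```

```bash
cat >> h.py <<'E'
def go(*tg):
    """tg: (xyz, yaw of tool y, optional full R). prints shift mm and rotvec from current pose"""
    o=ctrl.get_obs();q=R.from_quat(o['ee_rot']);p=o['position']
    print('t',o['time'],'p',p,'yaw',np.arctan2(*q.as_matrix()[1::-1,1]),'F',o['wrist_force'],'gap',o['finger_gap'],o['grip_force'],'q',o['joints'])
    for x,a in tg:
        Rt=R.from_matrix(np.c_[[np.sin(a)*-1,np.cos(a),0],[np.cos(a),np.sin(a),0],[0,0,-1]]) if np.isscalar(a) else a
        if np.isscalar(a):
            Y=np.array([np.cos(a),np.sin(a),0]);Z=np.array([0,0,-1.]);Rt=R.from_matrix(np.c_[np.cross(Y,Z),Y,Z])
        print((1000*q.inv().apply(np.array(x)-p)).round(1),(q.inv()*Rt).as_rotvec().round(3))
E
python3 -c "
from h import *
go(((.62,0,.34),0.),((.56,.343,.30),1.134))"
```

```text
t 0.9333 p [ 0.4168 -0.361   0.3408] yaw -0.2986156409556285 F [ 0.5734 -0.0927  0.0477] gap 0.06026686293740751 0.0 q [-0.8978 -0.052   1.7492  0.0001  1.4451 -0.5992]
[404.8  88.    0.9] [-0.    -0.001 -0.299]
[715.  -70.3  41.2] [-0.    -0.001 -1.433]
```

Request:
move_arm:
  linear:
    - [405,88,0]
    - [405,88,0]
    - [405,88,0]
    - [405,88,0]
    - [405,88,0]
    - [405,88,0]
    - [405,88,0]
    - [405,88,0]
    - [715,-70,10]
    - [715,-70,10]
  rotation:
    - [0,0,-1.1]
    - [0,0,-1.1]
    - [0,0,-1.1]
    - [0,0,-1.1]
    - [0,0,-1.1]
    - [0,0,-1.1]
    - [0,0,-1.1]
    - [0,0,-1.1]
    - [0,0,-1.43]
    - [0,0,-1.43]
  gripper: [60,60,60,60,60,60,60,60,60,60]

```text
time: 1.77
position: [0.5781, 0.0117, 0.3381]
ee_rot: [0.304, 0.953, -0.0, -0.001]
wrist_force: [1.4, 0.9, -0.1]
finger_gap: 0.06
grip_force: 0.0
```

```bash
python3 -c "
from h import *
go(((.559,.3432,.30),1.134))"
```

```text
t 1.7667 p [0.5781 0.0117 0.3381] yaw 0.9520885371257664 F [ 1.359   0.9267 -0.1136] gap 0.0599665896249586 0.0 q [-0.1552  0.0113  1.6916  0.0001  1.4405 -1.1073]
[207.8 259.   38.3] [-0.001 -0.002 -0.182]
```

Request:
move_arm:
  linear:
    - [208,259,38]
    - [208,259,38]
    - [208,259,38]
    - [208,259,38]
    - [208,259,38]
    - [208,259,38]
    - [208,259,38]
    - [208,259,38]
    - [208,259,38]
    - [208,259,38]
  rotation:
    - [0,0,-0.182]
    - [0,0,-0.182]
    - [0,0,-0.182]
    - [0,0,-0.182]
    - [0,0,-0.182]
    - [0,0,-0.182]
    - [0,0,-0.182]
    - [0,0,-0.182]
    - [0,0,-0.182]
    - [0,0,-0.182]
  gripper: [60,60,60,60,60,60,60,60,60,60]

```text
time: 2.6
position: [0.5594, 0.3436, 0.2995]
ee_rot: [0.218, 0.976, -0.001, -0.001]
wrist_force: [0.8, -0.5, -0.5]
finger_gap: 0.0597
grip_force: 0.0
```

```bash
cat >> h.py <<'E'
def wray(u,v,o):
    c=eyes.camera_info('wrist');H=c['hand_eye'];x,y=(u-c['cx'])/c['fx'],(v-c['cy'])/c['fy'];t=np.hypot(x,y)
    d=np.array([np.sin(t)*x/t,-np.sin(t)*y/t,-np.cos(t)]);q=R.from_quat(o['ee_rot'])
    return o['position']+q.apply(H[:3,3]),q.apply(H[:3,:3]@d)
def wplane(u,v,o,z): a,d=wray(u,v,o);return a+d*(z-a[2])/d[2]
E
python3 - <<'E'
from h import *
o=ctrl.get_obs();i=eyes.grab_frame('wrist');cv2.imwrite('pics/w1.png',i)
for b in blobs(red(i),40):print(b)
go(((.559,.3432,.206),1.134))
h,s,v=hsv(i)
for b in blobs((h>18)&(h<34)&(s>140)&(v>120),20):print('y',b,wplane(*b[0],o,.172))
E
```

```text
(array([299.5,  19.5]), np.int32(336), array([277,   3,  45,  40], dtype=int32))
(array([299.8,  22.4]), np.int32(720), array([283,   8,  34,  30], dtype=int32))
(array([257. , 208.1]), np.int32(606), array([242, 194,  30,  28], dtype=int32))
t 2.65 p [0.5601 0.3421 0.3002] yaw 1.1298815840395469 F [-0.9488 -0.3111 -0.3623] gap 0.05965794774367292 0.0 q [ 0.3942  0.2043  1.5499 -0.0006  1.3895 -0.7356]
[ 1.4  0.7 94.2] [-0.002 -0.001 -0.004]
y (array([214.4, 171.6]), np.int32(193), array([203, 161,  23,  24], dtype=int32)) [0.5286 0.3121 0.172 ]
```

View pics/w1.png

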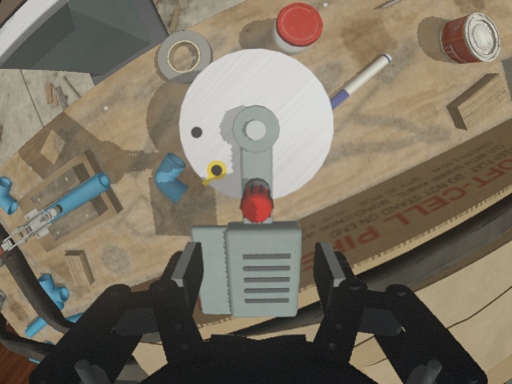

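The wrist view shows the knob top at (257,208), the plate centre (column cap) near (255,130) and the yellow hole at (215,170). The head is at (265,270), with the fingers either side of the arm line.

```bash
python3 - <<'E'
from h import *
i=cv2.imread('pics/w1.png');o=ctrl.get_obs()
h,s,v=hsv(i);m=red(i)&(v>160);print(blobs(m,60))
print(wplane(257,209,o,.238),wplane(257,209,o,.235))
print('cap',wplane(255,130,o,.2))
w=((s<40)&(v>165)).astype('uint8');c=max(cv2.findContours(w,0,1)[0],key=cv2.contourArea)
p=np.array([wplane(*q[0],o,.172)[:2] for q in cv2.convexHull(c)]);x=np.linalg.lstsq(np.c_[2*p,np.ones(len(p))],(p**2).sum(1),rcond=None)[0];print('plate',x[:2],np.sqrt(x[2]+x[:2]@x[:2]))
E
```

```text
[(array([300.1,  19.7]), np.int32(307), array([278,   3,  44,  40], dtype=int32)), (array([299.8,  22.4]), np.int32(720), array([283,   8,  34,  30], dtype=int32)), (array([261.6, 208. ]), np.int32(341), array([250, 197,  22,  25], dtype=int32))]
[0.5578 0.3421 0.238 ] [0.5588 0.3416 0.235 ]
cap [0.508  0.3637 0.2   ]
plate [0.5076 0.3646] 0.07174631598268726
```

Request:
move_arm:
  linear:
    - [1,0,35]
    - [1,0,65]
    - [1,0,85]
    - [1,0,94]
    - [1,0,94]
    - [1,0,94]
    - [1,0,94]
    - [1,0,94]
    - [1,0,94]
    - [1,0,94]
  rotation:
    - [0,0,0]
    - [0,0,0]
    - [0,0,0]
    - [0,0,0]
    - [0,0,0]
    - [0,0,0]
    - [0,0,0]
    - [0,0,0]
    - [0,0,0]
    - [0,0,0]
  gripper: [60,60,60,50,50,20,20,20,20,20]
  newtons: 50

```text
time: 3.48
position: [0.5612, 0.3419, 0.2103]
ee_rot: [0.219, 0.976, 0.001, 0.002]
wrist_force: [-0.1, -2.0, 5.7]
finger_gap: 0.0221
grip_force: 49.6
```

```bash
python3 -c "
from h import *
go(((.559,.3427,.219),1.134))"
```

```text
t 3.4833 p [0.5612 0.3419 0.2103] yaw 1.128205331951865 F [-0.1301 -1.9614  5.6819] gap 0.02210790441473469 49.62988532613963 q [ 0.3935  0.262   1.6456 -0.0014  1.2296 -0.7343]
[ 2.3 -0.2 -8.8] [ 0.002  0.004 -0.006]
```

Request:
move_arm:
  linear:
    - [0,0,-6]
    - [0,0,-12]
    - [0,0,-17]
    - [0,0,-20]
    - [0,0,-20]
    - [0,0,-20]
  rotation:
    - [0,0,0]
    - [0,0,0]
    - [0,0,0]
    - [0,0,0]
    - [0,0,0]
    - [0,0,0]
  gripper: [20,20,20,20,20,20]

```text
time: 3.98
position: [0.5608, 0.3415, 0.2249]
ee_rot: [0.22, 0.975, 0.0, 0.001]
wrist_force: [6.2, 0.1, -8.9]
finger_gap: 0.0225
grip_force: 49.4
```

```bash
python3 - <<'E'
from h import *
go()
o=ctrl.get_obs();i=eyes.grab_frame('scene');cv2.imwrite('pics/s2.png',cv2.resize(i[120:230,210:360],None,fx=5,fy=5))
q=R.from_quat(o['ee_rot']);C=np.array([.5085,.366,0])
for f in(.25,.5,.75,1):
    r=R.from_rotvec([0,0,-.755*f]);d=r.apply((o['position']-C)*[1,1,0])-(o['position']-C)*[1,1,0]
    print((1000*q.inv().apply(d)).round(1),-(-.755*f))
E
```

```text
t 3.9833 p [0.5608 0.3415 0.2249] yaw 1.1270856320518061 F [ 6.2026  0.1195 -8.9138] gap 0.022549222913081694 49.36817127512768 q [ 0.3931  0.2505  1.6322 -0.0012  1.2571 -0.7336]
[  1.  -10.8  -0. ] 0.18875
[  4.  -21.3  -0. ] 0.3775
[  8.9 -31.   -0. ] 0.56625
[ 15.5 -39.7  -0.1] 0.755
```

View pics/s2.png

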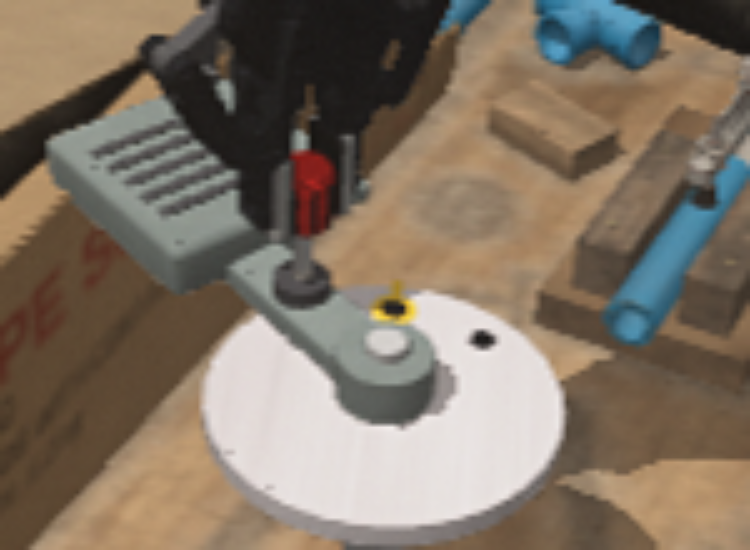

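The red knob stands about 14 mm higher with bare pin showing under it, so the pin is out. Now I swing along the arc.

Request:
move_arm:
  linear:
    - [0.3,-5.2,0]
    - [1,-10.5,0]
    - [2.2,-15.7,0]
    - [3.9,-20.8,0]
    - [6,-25.6,0]
    - [8.7,-30.2,0]
    - [11.7,-34.6,0]
    - [15.1,-38.7,0]
    - [15.1,-38.7,0]
    - [15.1,-38.7,0]
  rotation:
    - [0,0,0.094]
    - [0,0,0.189]
    - [0,0,0.283]
    - [0,0,0.377]
    - [0,0,0.472]
    - [0,0,0.566]
    - [0,0,0.66]
    - [0,0,0.755]
    - [0,0,0.755]
    - [0,0,0.755]
  gripper: [20,20,20,20,20,20,20,20,20,20]

```text
time: 4.87
position: [0.5295, 0.3116, 0.2243]
ee_rot: [0.564, 0.826, -0.002, 0.001]
wrist_force: [4.4, -3.7, -7.5]
finger_gap: 0.0222
grip_force: 49.7
```

```bash
python3 - <<'E'
from h import *
go()
o=ctrl.get_obs();d=o['position'][:2]-[.5109,.3647];print(np.hypot(*d),np.arctan2(d[1],d[0]))
E
```

```text
t 4.8667 p [0.5295 0.3116 0.2243] yaw 0.37145252736182727 F [ 4.4344 -3.75   -7.5054] gap 0.022220410964527218 49.71714973915368 q [ 0.3683  0.1619  1.737  -0.0035  1.2448 -0.002 ]
0.05625778507819634 -1.2333449706640394
```

Request:
move_arm:
  linear:
    - [0,0,4]
    - [0,0,8]
    - [0,0,12]
    - [0,0,15]
    - [0,0,15]
    - [0,0,15]
  rotation:
    - [0,0,0]
    - [0,0,0]
    - [0,0,0]
    - [0,0,0]
    - [0,0,0]
    - [0,0,0]
  gripper: [20,20,20,20,20,20]

```text
time: 5.37
position: [0.5299, 0.3117, 0.2104]
ee_rot: [0.564, 0.826, -0.002, 0.001]
wrist_force: [4.3, -4.7, -4.9]
finger_gap: 0.0226
grip_force: 50.0
```

```bash
python3 - <<'E'
from h import *
go()
i=eyes.grab_frame('scene');cv2.imwrite('pics/s3.png',cv2.resize(i[120:230,210:360],None,fx=5,fy=5))
E
```

```text
t 5.3667 p [0.5299 0.3117 0.2104] yaw 0.37250562648527924 F [ 4.3402 -4.7403 -4.8942] gap 0.022561155781959278 49.994178959168494 q [ 0.3683  0.1741  1.749  -0.0038  1.2198 -0.0029]
```

View pics/s3.png

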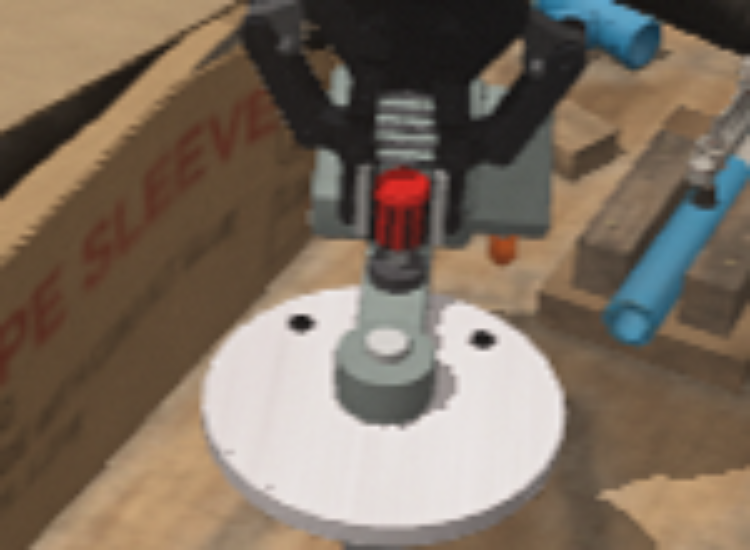

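The pin has dropped: the TCP is back at its home height of 0.2104, the knob sits on the bushing, and the arm is over the middle hole. The orange bar is visible at crop (502,248). Next I release and rise.

Request:
move_arm:
  linear:
    - [0,0,0]
    - [0,0,0]
    - [0,0,0]
    - [0,0,0]
    - [0,0,-30]
    - [0,0,-70]
    - [0,0,-110]
    - [0,0,-120]
    - [0,0,-120]
  rotation:
    - [0,0,0]
    - [0,0,0]
    - [0,0,0]
    - [0,0,0]
    - [0,0,0]
    - [0,0,0]
    - [0,0,0]
    - [0,0,0]
    - [0,0,0]
  gripper: [60,60,60,60,60,60,60,60,60]

```text
time: 6.17
position: [0.5312, 0.3146, 0.3391]
ee_rot: [0.564, 0.826, 0.005, 0.003]
wrist_force: [-0.2, -0.4, -0.3]
finger_gap: 0.0601
grip_force: 0.0
```

```bash
cat >> h.py <<'E'
C=np.array([.509,.365]);A=-1.19
U=np.array([np.cos(A),np.sin(A),0]);W=np.array([-np.sin(A),np.cos(A),0]);K=np.array([0,0,1.])
BAR=np.r_[C,0]+.139*U-.044*W+.158*K
def lean(deg):
    t=np.radians(deg);Z=np.sin(t)*W-np.cos(t)*K;Y=-U;return R.from_matrix(np.c_[np.cross(Y,Z),Y,Z])
E
python3 - <<'E'
from h import *
# knob + orange in all cameras
o=ctrl.get_obs();i=eyes.grab_frame('wrist');s0=eyes.grab_frame('scene');t0=eyes.grab_frame('top')
k,e=[None]*2
for n,im in(('w',i),('scene',s0),('top',t0)):
    h,s,v=hsv(im);print(n,'red',[(b[0],b[1]) for b in blobs(red(im),60)],'or',[(b[0],b[1]) for b in blobs((h>6)&(h<16)&(s>190)&(v>130),8)])
w=i;m=((hsv(w)[1]<40)&(hsv(w)[2]>165)).astype('uint8');c=max(cv2.findContours(m,0,1)[0],key=cv2.contourArea)
p=np.array([wplane(*q[0],o,.172)[:2] for q in cv2.convexHull(c)]);x=np.linalg.lstsq(np.c_[2*p,np.ones(len(p))],(p**2).sum(1),rcond=None)[0];print('plate',x[:2],np.sqrt(x[2]+x[:2]@x[:2]))
cv2.imwrite('pics/w4.png',i)
print('BAR',BAR)
go((BAR-.12*W+.15*K,lean(45)))
E
```

```text
w red [(array([217.6,  24.5]), np.int32(247)), (array([218.5,  27.7]), np.int32(583)), (array([254.2, 191.4]), np.int32(430))] or []
scene red [(array([289.5, 160.2]), np.int32(122)), (array([301., 280.]), np.int32(628))] or [(array([310.3, 168.8]), np.int32(9))]
top red [(array([204.3, 251.3]), np.int32(378))] or []
plate [0.5065 0.366 ] 0.07175303062496131
BAR [0.5198 0.2196 0.158 ]
t 6.3167 p [0.5288 0.3134 0.3306] yaw 0.3732214680071849 F [-0.7599  0.4563 -0.3895] gap 0.05982292818957217 0.0 q [ 0.37    0.0976  1.615   0.0002  1.4316 -0.0033]
[ -84.9 -162.5   23. ] [-0.619 -0.614 -1.489]
```

View pics/w4.png

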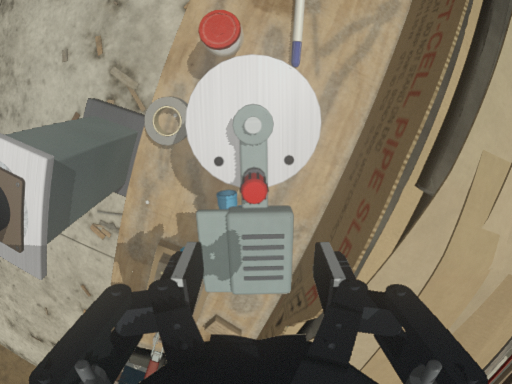

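The wrist view shows the arm lying midway between the two open holes at (219,161) and (289,160). The knob is at (254,190), with the head and lip toward image left. Now I tip the tool at height.

Request:
move_arm:
  linear:
    - [-85,-162,23]
    - [-85,-162,23]
    - [-85,-162,23]
    - [-85,-162,23]
    - [-85,-162,23]
    - [-85,-162,23]
    - [-85,-162,23]
    - [-85,-162,23]
    - [-85,-162,23]
    - [-85,-162,23]
  rotation:
    - [-0.62,-0.61,-1.49]
    - [-0.62,-0.61,-1.49]
    - [-0.62,-0.61,-1.49]
    - [-0.62,-0.61,-1.49]
    - [-0.62,-0.61,-1.49]
    - [-0.62,-0.61,-1.49]
    - [-0.62,-0.61,-1.49]
    - [-0.62,-0.61,-1.49]
    - [-0.62,-0.61,-1.49]
    - [-0.62,-0.61,-1.49]
  gripper: [60,30,0,0,0,0,0,0,0,0]

```text
time: 7.15
position: [0.4085, 0.1754, 0.3061]
ee_rot: [0.037, 0.955, 0.057, 0.289]
wrist_force: [0.0, -0.1, -0.4]
finger_gap: 0.0004
grip_force: 0.0
```

```bash
python3 - <<'E'
from h import *
go((BAR-.12*W+.15*K,lean(45)))
k=plane('scene',(289.5,160.2),.2255);d=k[:2]-C;print(k,np.hypot(*d),np.arctan2(d[1],d[0]))
print('orange end',plane('scene',(310.3,168.8),.158))
print('bar ends',BAR+.026*U,BAR-.026*U)
E
```

```text
t 7.15 p [0.4085 0.1754 0.3061] yaw 1.5330086529339226 F [ 0.0272 -0.083  -0.4159] gap 0.0004441254327961268 0.0 q [ 0.1867 -0.6664  2.3347 -0.0227  0.8767 -1.2981]
[-1.  -0.2 -1.7] [-0.165 -0.171 -0.405]
[0.5297 0.3141 0.2255] 0.054985866081096034 -1.1845536419572904
orange end [0.5135 0.2351 0.158 ]
bar ends [0.5295 0.1955 0.158 ] [0.5101 0.2437 0.158 ]
```

```bash
python3 - <<'E'
from h import *
go((BAR-.08*W+.06*K,lean(45)),(BAR-.075*W-.028*K,lean(45)))
E
```

```text
t 7.15 p [0.4085 0.1754 0.3061] yaw 1.5330086529339226 F [ 0.0272 -0.083  -0.4159] gap 0.0004441254327961268 0.0 q [ 0.1867 -0.6664  2.3347 -0.0227  0.8767 -1.2981]
[18.9  4.3 94.7] [-0.165 -0.171 -0.405]
[ 63.4  -5.1 170.2] [-0.165 -0.171 -0.405]
```

Request:
move_arm:
  linear:
    - [19,4,95]
    - [19,4,95]
    - [19,4,95]
    - [19,4,95]
    - [19,4,95]
    - [19,4,95]
    - [19,4,95]
    - [19,4,95]
  rotation:
    - [-0.165,-0.171,-0.405]
    - [-0.165,-0.171,-0.405]
    - [-0.165,-0.171,-0.405]
    - [-0.165,-0.171,-0.405]
    - [-0.165,-0.171,-0.405]
    - [-0.165,-0.171,-0.405]
    - [-0.165,-0.171,-0.405]
    - [-0.165,-0.171,-0.405]
  gripper: [0,0,0,0,0,0,0,0]

```text
time: 7.82
position: [0.4486, 0.1904, 0.221]
ee_rot: [-0.171, 0.908, 0.072, 0.375]
wrist_force: [0.6, 0.1, -0.4]
finger_gap: -0.0001
grip_force: 0.0
```

```bash
python3 - <<'E'
from h import *
go((BAR-.075*W-.028*K,lean(45)))
E
```

```text
t 7.8167 p [0.4486 0.1904 0.221 ] yaw 1.9439204118753992 F [ 0.5963  0.0707 -0.4478] gap -0.0001318800615189058 0.0 q [ 0.0858 -0.5592  2.4848  0.4399  0.4941 -2.1681]
[62.9  0.4 65.8] [-0.003 -0.002 -0.007]
```

```bash
cat >> h.py <<'E'
S=[([-1.304,.286,1.577,0,1.279,-.15],[.2731,-.6166,.2299]),([-.8978,-.052,1.7492,.0001,1.4451,-.5992],[.4168,-.361,.3408]),([.3942,.2043,1.5499,-.0006,1.3895,-.7356],[.5601,.3421,.3002]),([.3931,.2505,1.6322,-.0012,1.2571,-.7336],[.5608,.3415,.2249]),([.3683,.1741,1.749,-.0038,1.2198,-.0029],[.5299,.3117,.2104]),([.1867,-.6664,2.3347,-.0227,.8767,-1.2981],[.4085,.1754,.3061]),([.0858,-.5592,2.4848,.4399,.4941,-2.1681],[.4486,.1904,.221]),([.37,.0976,1.615,.0002,1.4316,-.0033],[.5288,.3134,.3306])]
def fk(q,m):
    a,d,H,e,L2,L3,T,f=m;r=lambda x,t:R.from_euler(x,t)
    o=r('z',q[0]);p=o.apply([a,d,H]);o=o*r('y',q[1]);p=p+o.apply([e,0,L2]);o=o*r('y',q[2]);p=p+o.apply([f,0,L3])
    o=o*r('z',q[3])*r('y',q[4]);return p+o.apply([0,0,T]),o*r('z',q[5])
E
python3 - <<'E'
from h import *
from scipy.optimize import least_squares as ls
g=ls(lambda m:np.r_[np.ravel([fk(q,m)[0]-p for q,p in S]),1e-3*np.array(m)],[0,.1,.3,0,.4,.4,.25,0]);print(g.x,np.sqrt(2*g.cost))
m=g.x
q=S[6][0];o=ctrl.get_obs();F=fk(q,m)[1].inv()*R.from_quat(o['ee_rot']);print('off',F.as_rotvec())
lo=[-2.77,-.9,.21,-1.53,.24,-2.84];hi=[2.77,2.22,2.46,4.67,2.81,2.84]
for deg in(45,40,35):
  for out,up in((.075,.06),(.06,.03),(.06,-.028),(.006,-.03),(.006,-.01)):
    x=BAR-out*W+up*K;Rt=lean(deg)
    f=lambda q:np.r_[fk(q,m)[0]-x,.3*(Rt.inv()*fk(q,m)[1]*F).as_rotvec()]
    s=ls(f,np.clip(q,lo,hi)*.999+.0005,bounds=(lo,hi));print(deg,out,up,s.x,'err',np.linalg.norm(s.fun))
E
```

```text
[-0.0015  0.1009  0.2407  0.0003  0.4432  0.5737  0.2496  0.0209] 0.0015533971103285126
off [-0.      0.0001  1.5708]
45 0.075 0.06 [ 0.096  -0.5241  2.46    0.4224  0.4951 -2.1549] err 0.008196758851648332
45 0.06 0.03 [ 0.1079 -0.424   2.46    0.505   0.398  -2.2401] err 0.006806407728650968
45 0.06 -0.028 [ 0.1221 -0.2659  2.46    0.6813  0.2771 -2.4249] err 0.0200536158817933
45 0.006 -0.03 [ 0.127  -0.1537  2.3917  0.9348  0.24   -2.6749] err 0.005690590377670336
45 0.006 -0.01 [ 0.1414 -0.1918  2.385   0.7671  0.2441 -2.4938] err 1.8527032755919901e-07
40 0.075 0.06 [ 0.1015 -0.5108  2.4354  0.3379  0.5641 -2.0757] err 3.7902119350600814e-13
40 0.06 0.03 [ 0.1141 -0.4131  2.4324  0.3824  0.4713 -2.1212] err 2.1065785292359803e-12
40 0.06 -0.028 [ 0.1189 -0.2863  2.46    0.5193  0.3375 -2.2695] err 0.004601452152849046
40 0.006 -0.03 [ 0.1513 -0.1371  2.3508  0.5515  0.2829 -2.2815] err 3.0897503794558195e-07
40 0.006 -0.01 [ 0.1513 -0.177   2.3407  0.4736  0.3265 -2.1998] err 2.7297913588736307e-12
35 0.075 0.06 [ 0.1159 -0.4693  2.3852  0.2519  0.6467 -1.9921] err 4.739227027064411e-10
35 0.06 0.03 [ 0.1273 -0.3783  2.3833  0.2753  0.5579 -2.0152] err 1.499537922180015e-09
35 0.06 -0.028 [ 0.1273 -0.2731  2.4267  0.3635  0.4167 -2.1148] err 7.240173726945047e-11
35 0.006 -0.03 [ 0.161  -0.1184  2.3051  0.3476  0.376  -2.0768] err 2.1053253473298185e-11
35 0.006 -0.01 [ 0.161  -0.1551  2.294   0.3108  0.4212 -2.037 ] err 1.5214143137900772e-12
```

```bash
python3 - <<'E'
from h import *
go((BAR-.065*W+.04*K,lean(36)),(BAR-.06*W-.028*K,lean(36)))
E
```

```text
t 7.8167 p [0.4486 0.1904 0.221 ] yaw 1.9439204118753992 F [ 0.5963  0.0707 -0.4478] gap -0.0001318800615189058 0.0 q [ 0.0858 -0.5592  2.4848  0.4399  0.4941 -2.1681]
[ 7.8  0.7 24.7] [-0.003  0.155 -0.008]
[52.3  0.6 76.4] [-0.003  0.155 -0.008]
```

Request:
move_arm:
  linear:
    - [8,1,25]
    - [8,1,25]
    - [8,1,25]
    - [25,1,45]
    - [40,1,62]
    - [52,1,76]
    - [52,1,76]
    - [52,1,76]
  rotation:
    - [0,0.08,0]
    - [0,0.155,0]
    - [0,0.155,0]
    - [0,0.155,0]
    - [0,0.155,0]
    - [0,0.155,0]
    - [0,0.155,0]
    - [0,0.155,0]
  gripper: [0,0,0,0,0,0,0,0]

```text
time: 8.48
position: [0.4631, 0.1977, 0.13]
ee_rot: [-0.177, 0.934, 0.059, 0.304]
wrist_force: [0.8, 0.4, -0.2]
finger_gap: 0.0003
grip_force: 0.0
```

```bash
python3 - <<'E'
from h import *
go((BAR-.01*W-.027*K,lean(36)))
o=ctrl.get_obs();i=eyes.grab_frame('wrist');cv2.imwrite('pics/w5.png',i)
h,s,v=hsv(i);print([(b[0],b[1],b[2]) for b in blobs((h>5)&(h<18)&(s>170)&(v>90),15)])
# predicted bar pixels
c=eyes.camera_info('wrist');H=c['hand_eye'];q=R.from_quat(o['ee_rot'])
for p in(BAR-.026*U,BAR,BAR+.026*U):
    x=H[:3,:3].T@(q.inv().apply(p-o['position'])-H[:3,3]);r=np.hypot(x[0],x[1]);t=np.arctan2(r,-x[2]);print(c['cx']+c['fx']*t*x[0]/r,c['cy']-c['fy']*t*x[1]/r)
E
```

```text
t 8.4833 p [0.4631 0.1977 0.13  ] yaw 1.945126538707859 F [ 0.8277  0.4001 -0.2072] gap 0.00025974740979444106 0.0 q [ 0.1276 -0.2809  2.4388  0.3862  0.3966 -2.1292]
[-41.7  -0.4  29.1] [-0.002  0.    -0.007]
[(array([257.9, 323.7]), np.int32(142), array([253, 316,  11,  16], dtype=int32))]
293.64537797463686 321.73782126437493
256.7081441777431 322.49712609409715
219.84740782313384 321.9821079661996
```

View pics/w5.png

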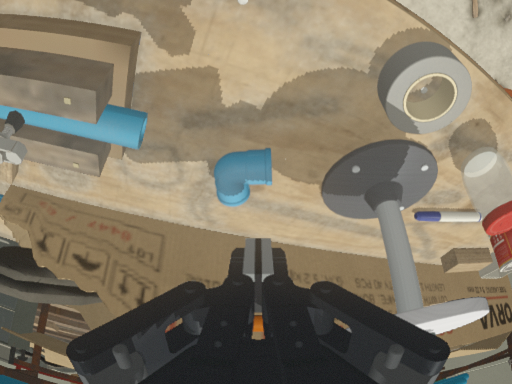

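The wrist view from below shows orange between the fingers at (258,324), within 2 px of the predicted row. The elbow at (243,175) is well clear. Now in under the lip.

Request:
move_arm:
  linear:
    - [-10,0,7]
    - [-20,0,14]
    - [-30,0,21]
    - [-38,0,26.5]
    - [-42,0,29]
    - [-42,0,29]
  rotation:
    - [0,0,0]
    - [0,0,0]
    - [0,0,0]
    - [0,0,0]
    - [0,0,0]
    - [0,0,0]
  gripper: [0,0,0,0,0,0]

```text
time: 9.03
position: [0.5138, 0.2167, 0.1354]
ee_rot: [-0.177, 0.933, 0.058, 0.307]
wrist_force: [-0.5, -0.4, 0.0]
finger_gap: 0.0001
grip_force: 0.0
```

```bash
python3 - <<'E'
from h import *
go((BAR-.010*W-.015*K,lean(36)),(BAR-.010*W-.007*K,lean(36)),(BAR-.010*W-.004*K,lean(36)))
i=eyes.grab_frame('scene');j=eyes.grab_frame('top')
cv2.imwrite('pics/s6.png',np.hstack([cv2.resize(i[110:210,230:350],(600,500)[:2] and (480,400)),cv2.resize(j[130:230,230:310],(320,400))]))
E
```

```text
t 9.0333 p [0.5138 0.2167 0.1354] yaw 1.9452848368400941 F [-0.5163 -0.37    0.04  ] gap 8.558862565011077e-05 0.0 q [ 0.159  -0.1399  2.3164  0.3662  0.3633 -2.0891]
[-1.8  0.4 -8.1] [-0.003  0.007 -0.005]
[ -6.5   0.4 -14.5] [-0.003  0.007 -0.005]
[ -8.3   0.4 -16.9] [-0.003  0.007 -0.005]
```

View pics/s6.png

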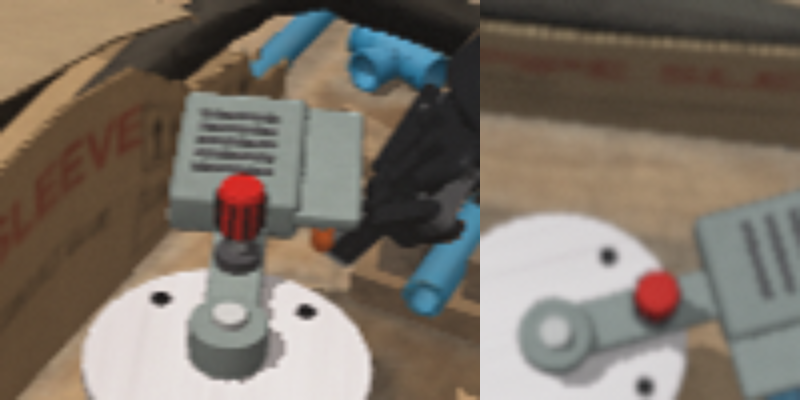

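The side view shows the knob fully down and the fingers leaning in under the lip, with the tip just below the bar end at (325,240). There is no contact force yet, so I raise in steps.

Request:
move_arm:
  linear:
    - [-1.2,0,-1.6]
    - [-2.4,0,-3.2]
    - [-3.5,0,-4.8]
    - [-3.5,0,-4.8]
  rotation:
    - [0,0,0]
    - [0,0,0]
    - [0,0,0]
    - [0,0,0]
  gripper: [0,0,0,0]

```text
time: 9.47
position: [0.5123, 0.2163, 0.1398]
ee_rot: [-0.177, 0.934, 0.058, 0.306]
wrist_force: [0.3, -0.0, 0.4]
finger_gap: 0.0002
grip_force: 0.0
```

```bash
cat >> h.py <<'E'
def st():
    go();p=ctrl.get_obs()['position']-BAR;print('out',-p@W*1000,'up',p[2]*1000,'along',p@U*1000)
E
python3 -c "
from h import *
st()"
```

```text
t 9.4667 p [0.5123 0.2163 0.1398] yaw 1.9452285918133836 F [ 0.2643 -0.0229  0.4383] gap 0.0002446453615244518 0.0 q [ 0.1587 -0.1515  2.316   0.3531  0.3771 -2.0753]
out 8.154953612287331 up -18.190437984113352 along 0.25691689312559857
```

Request:
move_arm:
  linear:
    - [-1.2,0,-1.6]
    - [-2.4,0,-3.2]
    - [-3.5,0,-4.8]
    - [-3.5,0,-4.8]
  rotation:
    - [0,0,0]
    - [0,0,0]
    - [0,0,0]
    - [0,0,0]
  gripper: [0,0,0,0]

```text
time: 9.8
position: [0.5119, 0.2163, 0.1448]
ee_rot: [-0.177, 0.934, 0.058, 0.305]
wrist_force: [0.6, -0.6, -1.7]
finger_gap: 0.0004
grip_force: 0.5
```

```bash
python3 -c "
from h import *
st()"
```

```text
t 9.8 p [0.5119 0.2163 0.1448] yaw 1.9454555278138597 F [ 0.6128 -0.621  -1.6745] gap 0.00036110994490352763 0.4874798655509949 q [ 0.1587 -0.1614  2.313   0.3409  0.3911 -2.0622]
out 8.567064675548714 up -13.17122879150659 along 0.12211393345880293
```

Request:
move_arm:
  linear:
    - [-1.2,0,-1.6]
    - [-2.4,0,-3.2]
    - [-3.5,0,-4.8]
    - [-3.5,0,-4.8]
  rotation:
    - [0,0,0]
    - [0,0,0]
    - [0,0,0]
    - [0,0,0]
  gripper: [0,0,0,0]

```text
time: 10.13
position: [0.5121, 0.2163, 0.1511]
ee_rot: [-0.177, 0.934, 0.058, 0.305]
wrist_force: [-1.9, -1.2, -0.4]
finger_gap: -0.0003
grip_force: 1.2
```

```bash
python3 -c "
from h import *
st()"
```

```text
t 10.1333 p [0.5121 0.2163 0.1511] yaw 1.9455430986714084 F [-1.9335 -1.1887 -0.4355] gap -0.0003036006021951825 1.1988616795133566 q [ 0.1587 -0.1724  2.309   0.3297  0.405  -2.0501]
out 8.392907316923049 up -6.89724864789773 along 0.16092112805892406
```

Request:
move_arm:
  linear:
    - [-0.8,0,-1.1]
    - [-1.6,0,-2.2]
    - [-2.4,0,-3.2]
    - [-2.4,0,-3.2]
  rotation:
    - [0,0,0]
    - [0,0,0]
    - [0,0,0]
    - [0,0,0]
  gripper: [0,0,0,0]

```text
time: 10.47
position: [0.5129, 0.2164, 0.1559]
ee_rot: [-0.177, 0.934, 0.058, 0.306]
wrist_force: [-1.6, -0.1, -0.2]
finger_gap: 0.0002
grip_force: 0.5
```

```bash
python3 -c "
from h import *
st()
for n in('scene','wrist'):
    i=eyes.grab_frame(n);h,s,v=hsv(i);print(n,[(b[0],b[1],b[2]) for b in blobs((h>4)&(h<18)&(s>150)&(v>90),8)])
    cv2.imwrite('pics/%s7.png'%n,i)
"
```

```text
t 10.4667 p [0.5129 0.2164 0.1559] yaw 1.9450712434899213 F [-1.5946 -0.097  -0.2462] gap 0.00021708802456073208 0.4753517301287502 q [ 0.1588 -0.1794  2.3054  0.323   0.4127 -2.0424]
out 7.594429395066636 up -2.086020868285632 along 0.3583362731162471
scene [(array([308.7, 169.2]), np.int32(23), array([307, 167,   5,   6], dtype=int32))]
wrist [(array([222.5, 264. ]), np.int32(260), array([215, 255,  16,  20], dtype=int32)), (array([293.2, 263.1]), np.int32(269), array([286, 254,  17,  20], dtype=int32)), (array([161. , 287.5]), np.int32(8), array([160, 285,   3,   6], dtype=int32))]
```

```bash
python3 - <<'E'
from h import *
o=ctrl.get_obs();c=eyes.camera_info('wrist');H=c['hand_eye'];q=R.from_quat(o['ee_rot'])
for dz in(0,.008):
  for a in (-.026,-.018,.018,.026):
    p=BAR+a*U+dz*K
    x=H[:3,:3].T@(q.inv().apply(p-o['position'])-H[:3,3]);r=np.hypot(x[0],x[1]);t=np.arctan2(r,-x[2]);print(dz,a,c['cx']+c['fx']*t*x[0]/r,c['cy']-c['fy']*t*x[1]/r)
# scene prediction of near end
c=eyes.camera_info('scene');P=np.linalg.inv(c['pose'])
for dz in(0,.004,.008):
    x=P@np.r_[BAR-.026*U+dz*K,1];print(c['cx']-c['fx']*x[0]/x[2],c['cy']+c['fy']*x[1]/x[2])
i=cv2.imread('pics/wrist7.png')[200:340,160:360];j=cv2.imread('pics/scene7.png')[140:200,270:340]
cv2.imwrite('pics/c7.png',np.vstack([cv2.resize(i,(500,350)),np.pad(cv2.resize(j,(280,240)),((0,0),(0,220),(0,0)))]))
E
```

```text
0 -0.026 302.8761293103464 260.1781202347953
0 -0.018 289.0874137207841 260.49962355823163
0 0.018 226.31499669553116 260.75745700335295
0 0.026 212.56370710674042 260.5499443542192
0.008 -0.026 303.8290710491489 273.1249082522557
0.008 -0.018 289.76144232643776 273.50737890121695
0.008 0.018 225.6908035163515 273.754895562854
0.008 0.026 211.6623922436593 273.482081330567
310.0664723493224 171.31332552526595
310.22810750949617 169.87679794629048
310.3907012281343 168.4317512080645
```

View pics/c7.png

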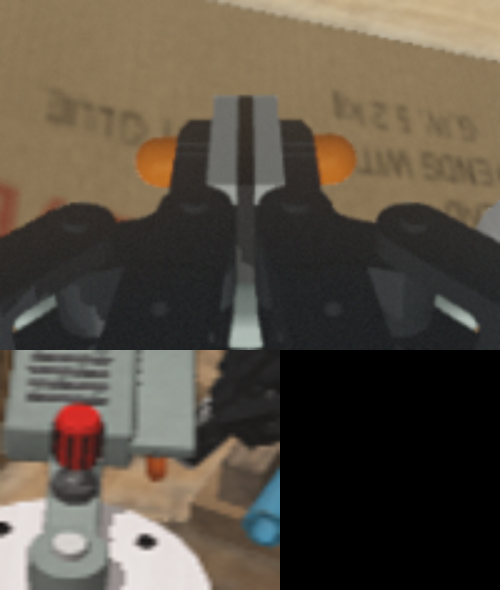

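The wrist crop shows the bar (orange ends at rows ~264) resting on the fingers with the tip past it, and it has risen only a little. I keep lifting.

Request:
move_arm:
  linear:
    - [-0.8,0,-1.1]
    - [-1.6,0,-2.2]
    - [-2.4,0,-3.2]
    - [-2.4,0,-3.2]
  rotation:
    - [0,0,0]
    - [0,0,0]
    - [0,0,0]
    - [0,0,0]
  gripper: [0,0,0,0]

```text
time: 10.9
position: [0.5126, 0.2164, 0.1595]
ee_rot: [-0.177, 0.934, 0.058, 0.305]
wrist_force: [-0.2, 0.6, 0.3]
finger_gap: -0.0004
grip_force: 0.0
```

```bash
cat >> h.py <<'E'
def lk():
    st()
    for n in('scene','wrist'):
        o=ctrl.get_obs();i=eyes.grab_frame(n);h,s,v=hsv(i);B=blobs((h>4)&(h<18)&(s>150)&(v>90),8);print(n,[(b[0],b[1],b[2]) for b in B])
    # bar lift from wrist: intersect the ray through the bar ends with the bar's vertical plane
    for b in B:
        if b[1]>50:
            a,d=wray(*b[0],o);t=((BAR-a)@W)/(d@W);print('bar point along,z',(a+t*d-BAR)@U*1000,(a+t*d)[2]*1000)
E
python3 -c "
from h import *
lk()"
```

```text
t 10.9 p [0.5126 0.2164 0.1595] yaw 1.9451610430664825 F [-0.1736  0.5818  0.3002] gap -0.00036269946522485334 0.0 q [ 0.1587 -0.186   2.3032  0.3161  0.422  -2.035 ]
out 7.853744808570044 up 1.4824977932448857 along 0.31225157729984493
scene [(array([308.8, 169.1]), np.int32(25), array([307, 167,   5,   6], dtype=int32))]
wrist [(array([292.5, 257.6]), np.int32(272), array([283, 249,  19,  19], dtype=int32)), (array([222.9, 258.6]), np.int32(264), array([214, 250,  19,  19], dtype=int32)), (array([161.9, 283.9]), np.int32(9), array([161, 281,   3,   6], dtype=int32))]
bar point along,z -20.21899174632633 159.5398402606762
bar point along,z 19.986407316421058 159.98220220195768
```

The bar is not following: its measured height is still about 159 mm and there is no force. The fingertip is thinner than I assumed and slid past in front of the bar. I back off, go down and reach in deeper.

Request:
move_arm:
  linear:
    - [3,0,-2]
    - [9,0,6]
    - [15,0,15]
    - [20.5,0,21.5]
    - [20.5,0,21.5]
    - [12.5,0,27.5]
    - [12.5,0,27.5]
    - [12.5,0,27.5]
  rotation:
    - [0,0,0]
    - [0,0,0]
    - [0,0,0]
    - [0,0,0]
    - [0,0,0]
    - [0,0,0]
    - [0,0,0]
    - [0,0,0]
  gripper: [0,0,0,0,0,0,0,0]

```text
time: 11.67
position: [0.5182, 0.2187, 0.1294]
ee_rot: [-0.177, 0.934, 0.058, 0.305]
wrist_force: [0.3, 0.3, 0.1]
finger_gap: 0.0001
grip_force: 0.0
```

```bash
python3 -c "
from h import *
lk()"
```

```text
t 11.6667 p [0.5182 0.2187 0.1294] yaw 1.9454111602015298 F [0.2719 0.2801 0.1056] gap 9.879917548178543e-05 0.0 q [ 0.1621 -0.1149  2.3064  0.3725  0.3521 -2.094 ]
out 1.8358299585804547 up -28.61067507421511 along 0.25857916054654045
scene [(array([308.8, 169.1]), np.int32(25), array([307, 167,   5,   6], dtype=int32))]
wrist [(array([257.5, 314.7]), np.int32(35), array([254, 313,   8,   5], dtype=int32)), (array([344.9, 326.9]), np.int32(12), array([343, 325,   4,   5], dtype=int32))]
```

Request:
move_arm:
  linear:
    - [-1.8,0,-2.4]
    - [-3.5,0,-4.8]
    - [-5.3,0,-7.3]
    - [-7,0,-9.7]
    - [-7,0,-9.7]
  rotation:
    - [0,0,0]
    - [0,0,0]
    - [0,0,0]
    - [0,0,0]
    - [0,0,0]
  gripper: [0,0,0,0,0]

```text
time: 12.18
position: [0.5172, 0.2185, 0.141]
ee_rot: [-0.177, 0.934, 0.058, 0.304]
wrist_force: [-1.7, -1.5, -0.9]
finger_gap: 0.0001
grip_force: 1.1
```

```bash
python3 -c "
from h import *
lk()"
```

```text
t 12.1833 p [0.5172 0.2185 0.141 ] yaw 1.945919325702304 F [-1.6571 -1.4795 -0.9117] gap 6.779784732452081e-05 1.0647440576576628 q [ 0.162  -0.139   2.3017  0.3452  0.3808 -2.0653]
out 2.855685045598625 up -16.983203266770996 along 0.02127321171504867
scene [(array([308.7, 168.9]), np.int32(21), array([307, 167,   5,   5], dtype=int32))]
wrist [(array([217., 283.]), np.int32(72), array([211, 279,  13,   9], dtype=int32)), (array([297.7, 282.3]), np.int32(78), array([291, 278,  14,  10], dtype=int32))]
bar point along,z 21.61141132464576 158.45915766517865
bar point along,z -21.815557141523616 158.22994014226816
```

Request:
move_arm:
  linear:
    - [-1.8,0,-1.2]
    - [-3.6,0,-2.4]
    - [-5.4,0,-3.6]
    - [-7.1,0,-4.7]
    - [-7.1,0,-4.7]
  rotation:
    - [0,0,0]
    - [0,0,0]
    - [0,0,0]
    - [0,0,0]
    - [0,0,0]
  gripper: [0,0,0,0,0]

```text
time: 12.7
position: [0.5186, 0.2189, 0.1469]
ee_rot: [-0.177, 0.935, 0.058, 0.302]
wrist_force: [-7.0, -7.1, -1.1]
finger_gap: -0.0002
grip_force: 4.1
```

```bash
python3 -c "
from h import *
lk()"
```

```text
t 12.7 p [0.5186 0.2189 0.1469] yaw 1.9463297060344793 F [-6.9793 -7.1357 -1.0651] gap -0.00015456817411112515 4.073248039931059 q [ 0.1626 -0.1444  2.2923  0.3268  0.3993 -2.0462]
out 1.3758878466195086 up -11.146324608105967 along 0.23844421081755096
scene [(array([308.5, 167.3]), np.int32(12), array([307, 166,   5,   4], dtype=int32))]
wrist [(array([216.9, 283. ]), np.int32(75), array([211, 279,  13,   9], dtype=int32)), (array([297.6, 282.1]), np.int32(77), array([291, 278,  13,  10], dtype=int32)), (array([157.9, 293.3]), np.int32(9), array([156, 291,   4,   5], dtype=int32))]
bar point along,z 21.578154505341768 164.76181242581765
bar point along,z -21.446301831804522 164.41556215684793
```

The bar is now riding on the finger and has risen about 6 mm. I push to the stop.

Request:
move_arm:
  linear:
    - [-1,0,-1.3]
    - [-2,0,-2.6]
    - [-3,0,-4]
    - [-3,0,-4]
    - [-3,0,-4]
  rotation:
    - [0,0,0]
    - [0,0,0]
    - [0,0,0]
    - [0,0,0]
    - [0,0,0]
  gripper: [0,0,0,0,0]

```text
time: 13.22
position: [0.5166, 0.2189, 0.1489]
ee_rot: [-0.178, 0.936, 0.058, 0.299]
wrist_force: [-4.0, -4.7, -8.5]
finger_gap: 0.0001
grip_force: 4.7
```

```bash
python3 -c "
from h import *
lk()"
```

```text
t 13.2167 p [0.5166 0.2189 0.1489] yaw 1.9470625842275218 F [-4.0499 -4.7382 -8.4987] gap 5.2410160502174026e-05 4.68570152297616 q [ 0.163  -0.1514  2.292   0.3183  0.4122 -2.0367]
out 3.256447695715805 up -9.088107233282795 along -0.5248846536541065
scene [(array([308.6, 167.6]), np.int32(12), array([307, 166,   5,   4], dtype=int32))]
wrist [(array([216.8, 281.9]), np.int32(117), array([210, 277,  16,  11], dtype=int32)), (array([296.5, 280.9]), np.int32(91), array([289, 276,  14,  12], dtype=int32)), (array([158.1, 292. ]), np.int32(8), array([157, 289,   3,   7], dtype=int32))]
bar point along,z 21.18587188837894 165.62803137871185
bar point along,z -21.864978043445102 165.25859531555867
```

Request:
move_arm:
  linear:
    - [-1.5,0,-1]
    - [-3,0,-2]
    - [-4,0,-2]
    - [-4,0,-2]
    - [-4,0,-2]
  rotation:
    - [0,0,0]
    - [0,0,0]
    - [0,0,0]
    - [0,0,0]
    - [0,0,0]
  gripper: [0,0,0,0,0]

```text
time: 13.73
position: [0.5163, 0.2192, 0.15]
ee_rot: [-0.178, 0.937, 0.058, 0.295]
wrist_force: [-6.1, -7.4, -10.5]
finger_gap: -0.0003
grip_force: 6.7
```

```bash
python3 -c "
from h import *
lk()
go((BAR-.01*W-.028*K,lean(36)),(BAR-.075*W-.02*K,lean(36)))"
```

```text
t 13.7333 p [0.5163 0.2192 0.15  ] yaw 1.9480556870612198 F [ -6.1153  -7.4245 -10.4901] gap -0.0002535016129717044 6.661342978477478 q [ 0.1637 -0.1518  2.288   0.3095  0.4231 -2.0279]
out 3.4352255656066806 up -8.002821381607934 along -0.8880055265837082
scene [(array([308.6, 167.6]), np.int32(12), array([307, 166,   5,   4], dtype=int32))]
wrist [(array([295.6, 279.8]), np.int32(98), array([289, 274,  13,  13], dtype=int32)), (array([216.7, 281.2]), np.int32(145), array([209, 276,  18,  12], dtype=int32)), (array([157.5, 292.6]), np.int32(11), array([156, 289,   4,   7], dtype=int32))]
bar point along,z -21.753580698037908 165.56522553739978
bar point along,z 20.95687741770957 166.15853090046724
t 13.8333 p [0.5163 0.2192 0.15  ] yaw 1.948049228441107 F [ -5.1427  -7.3185 -11.8175] gap 0.0001717464356509508 6.6444021463394165 q [ 0.1637 -0.1518  2.288   0.3096  0.423  -2.0279]
[16.8 -1.  12.6] [ 0.001 -0.017 -0.005]
[ 65.5  -1.2 -31.3] [ 0.001 -0.017 -0.005]
```

The bar is at its stop: 10–12 N upward gives no more rise. I back out down, then out, then up.

Request:
move_arm:
  linear:
    - [6,0,8]
    - [12,0,16]
    - [17,0,23]
    - [17,0,23]
    - [31,0,13]
    - [45,0,3]
    - [59,0,-8]
    - [59,0,-8]
    - [44,0,-28]
    - [24,0,-56]
  rotation:
    - [0,0,0]
    - [0,0,0]
    - [0,0,0]
    - [0,0,0]
    - [0,0,0]
    - [0,0,0]
    - [0,0,0]
    - [0,0,0]
    - [0,0,0]
    - [0,0,0]
  gripper: [0,0,0,0,0,0,0,0,0,0]

```text
time: 14.67
position: [0.4726, 0.2009, 0.1872]
ee_rot: [-0.176, 0.935, 0.058, 0.302]
wrist_force: [0.3, 0.5, -0.4]
finger_gap: 0.0002
grip_force: 0.0
```

```bash
python3 - <<'E'
from h import *
lk()
i=eyes.grab_frame('scene');j=eyes.grab_frame('wrist');t=eyes.grab_frame('top')
b=[x for x in blobs(red(i),60)];print(b);print([x[0] for x in blobs(red(t),60)])
cv2.imwrite('pics/f.png',np.hstack([cv2.resize(i[120:310,200:380],(410,432)),cv2.resize(t[120:300,150:330],(390,432))]))
E
```

```text
t 14.6667 p [0.4726 0.2009 0.1872] yaw 1.9443381599959995 F [ 0.2645  0.5168 -0.4455] gap 0.00015316857972922637 0.0 q [ 0.1337 -0.3541  2.3729  0.2836  0.5286 -2.0116]
out 50.74574398994287 up 29.232931578816874 along -0.14961100214294493
scene [(array([309. , 167.8]), np.int32(13), array([307, 167,   5,   3], dtype=int32))]
wrist [(array([505.9, 188. ]), np.int32(30), array([499, 186,  13,   5], dtype=int32)), (array([506.7, 214. ]), np.int32(20), array([504, 212,   8,   5], dtype=int32)), (array([259.9, 236.7]), np.int32(659), array([226, 231,  68,  15], dtype=int32))]
bar point along,z -0.5410185844391494 167.8701982606226
[(array([288.8, 160.3]), np.int32(124), array([284, 153,  12,  17], dtype=int32)), (array([301.1, 280. ]), np.int32(630), array([287, 267,  30,  27], dtype=int32))]
[array([273.6, 202.8]), array([204.3, 251.2])]
```

View pics/f.png

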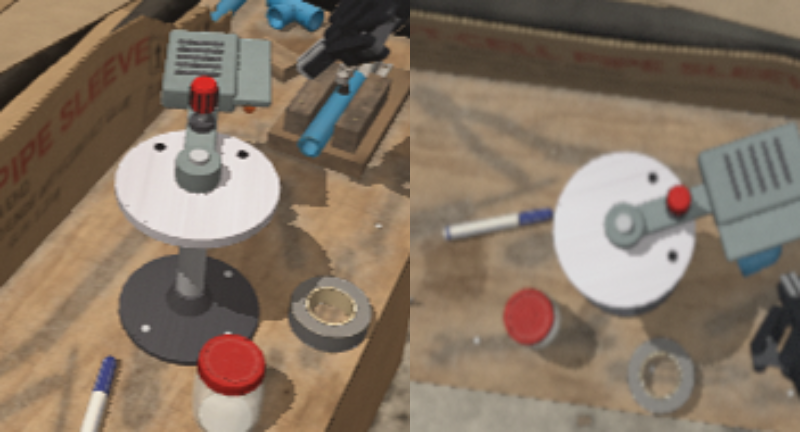

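The bar stays up (seen at 167.9 mm) and the knob sits down over the middle hole. The jar, tape and marker have not moved. One height check on the knob, a short settle, then hand in.

Request:
move_arm:
  linear:
    - [0,0,-20]
    - [0,0,-30]
    - [0,0,-30]
    - [0,0,-30]
  rotation:
    - [0,0,0]
    - [0,0,0]
    - [0,0,0]
    - [0,0,0]
  gripper: [0,0,0,0]

```text
time: 15.25
position: [0.4574, 0.1947, 0.2128]
ee_rot: [-0.177, 0.934, 0.058, 0.305]
wrist_force: [0.1, 0.1, 0.0]
finger_gap: 0.0005
grip_force: 0.0
```

```bash
python3 - <<'E'
from h import *
k,e=two((288.8,160.3),(273.6,202.8));print(k,e)
if abs(k[2]-.2255)<.004: print(ctrl.job_done())
E
```

```text
[0.5314 0.3153 0.2257] 0.0013349012604402543
the job is handed in; nothing more can be done
None
```

The job is handed in at about 15 s of the 58 s limit: by camera the lamp is pinned in the yellow middle hole (knob at its home height) and the switch bar is fully up, with the robot clear, the jar, tape and marker unmoved, and the elbow never approached. One thing could count against it: joint 3 read 2.4848 rad once, against its stated limit of 2.48.

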